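# Slide the covered books home in the sloped tray

### The job

Take the two freshly covered books from the stand and put each, standing on its spine, into the lane of its own colour in the sloped tray: set it in at the upper end and slide it down under the cross bar until it rests against the back stop. Leave both books standing there, let go, and do not disturb the other things on the table.

Things in the scene. Friction and masses are not known exactly. Their poses are not given: they have to be found in the camera images.
- book_blue: blue hardback book, 150 long (its x) x 32 thick (its y) x 108 high (its z), 0.17 to 0.35 kg, stiff, standing on its 150 mm spine, white page edges up. Origin: centre of its underside. It starts in one of the two slots of the stand; which of the two varies. Both ends are alike; it may face either way.
- book_yellow: yellow hardback book, 150 long (its x) x 32 thick (its y) x 108 high (its z), 0.17 to 0.35 kg, stiff, standing on its 150 mm spine, white page edges up. Origin: centre of its underside. It starts in one of the two slots of the stand; which of the two varies. Both ends are alike; it may face either way.
- home_blue (a point): home point of the blue lane: where the centre of the blue book's underside lies when the book rests against the back stop (stop face 75 mm further along x). x: down the slope along the lane to the stop; y: across the lane; z: square to the lane floor, 14 degrees from vertical.
- home_yellow (a point): home point of the yellow lane: where the centre of the yellow book's underside lies when the book rests against the back stop (stop face 75 mm further along x). x: down the slope along the lane to the stop; y: across the lane; z: square to the lane floor, 14 degrees from vertical.
- mark_blue: fixed blue marker: a blue strip (36 x 100) on the lane floor near its upper end and a blue tab (60 wide, 30 high) on the back stop, at the lane meant for the blue book; which of the two lanes varies. Origin: that lane's home point; its x and y are the tray's.
- mark_yellow: fixed yellow marker: a yellow strip (36 x 100) on the lane floor near its upper end and a yellow tab (60 wide, 30 high) on the back stop, at the lane meant for the yellow book; which of the two lanes varies. Origin: that lane's home point; its x and y are the tray's.
- tray: fixed tray, 260 long x 225 wide, sloping 14 degrees down to its +x end (away from robot). Two lanes along x, centre lines y = +-50; each 40 wide between white rails 5 thick, 50 high, from the open upper end to the back stop (8 thick, 85 high). Friction holds a book on the slope. Origin: table height, middle of the tray; foot of the stop face x = +125, z = 18.
- bar (a point): middle of the steel cross bar, 10 dia, that runs along the tray's y over both lanes, 60 uphill of the stop face, axis 125 square above the lane floor (12 clear over a standing book), on posts at the tray's edges. A book cannot be lowered straight into its home place, only slid under the bar.
- stand: fixed low plywood stand, 170 (x) x 230 (y), floor 8 thick; two open-ended slots along its x, centre lines at y = +50 and -50, 40 wide between rails 5 thick that rise 20 above the floor. Origin: centre of its underside on the table.
- glue: yellow glue bottle, 52 dia x 150 high; origin centre of underside. Bystander.
- paste_can: steel can with paper label, 70 dia x 85 high; origin centre of underside. Bystander.
- tape: clear roll of tape lying flat, 96 dia x 50 high; origin centre of underside. Bystander.
- card_box: open white card box, 100 x 130 x 45 high; origin centre of underside. Bystander.
Things that resemble listed ones, but are neither listed nor needed, are in the scene too. Leave any purple look-alike of the book_blue alone.

How it is judged:
By the outcome, as a careful person would: the job done as asked, in the order asked, and still so for the second after the job is handed in, with the robot touching nothing.
It also fails if it takes over 72 s, if anything falls off the work surface, if the arm or the gripper's body presses on something with over 40 N, if the wrist force passes 120 N, or if a joint passes its speed limit or range.

### The arm

A 6-joint arm with a two-finger parallel gripper is mounted at the origin on the work surface. World frame = base frame: x ahead of the robot, y to its left, z up, the work surface at z = 0. Lengths are in mm, angles in rad, forces in N, time in s.
With the tool pointing down it reaches from about 350 to 775 mm from the base axis. Payload 7.3 kg.
Tool frame: the origin (TCP) lies between the finger pads; the fingertips stand 19 mm ahead of it and the grasp point (between the pads) is the TCP; z points along the fingers, y is the line along which they close (so a half turn about z gives the same grasp; the last joint's range is limited). The gripper opens to 92 mm and grips with 3 to 60 N. Pads are 19 mm wide; open, the fingers measure 130 mm over their backs; the gripper's body (75 mm by 190 mm) begins 47 mm behind the grasp point.
Start: joints at [-1.484, 0.342, 1.524, -0, 1.275, -0.146], TCP at [121.14, -510.85, 245.741] pointing down, gripper open.
Joint ranges: [-2.53, 2.53], [-0.77, 2.02], [0.04, 2.7], [-1, 4.14], [0.28, 2.66], [-3.11, 3.11]. Speed limits (rad/s): [2.57, 2.57, 3.14, 3.14, 3.14, 3.14].

### API

Orientations are given as a 3x3 rotation matrix whose columns are the frame's x, y, z axes.
In Python, from rig import arm gives the robot as it stands. The module is installed in compiled form; this text tells all that it offers.
- The arm moves only by the tool play_rows, never from a script. Its argument "series" is a list of rows, each an object with "slide": the shift along the tool's x, y, z in cm, a list of three; "rotation": the turn, a rotation vector about the tool's x, y, z in rad, a list of three. A call has exactly 10 rows; each row shifts and turns the commanded pose from where the row before left it, along the tool's axes as they then stand; what a row does not reach is not made up. A row lasts 1/12 s, in which the tool goes at most 41.7 mm and 7.16 degrees, less where a joint would pass 70% of its speed; a pose out of reach is approached as far as the arm can. A call with a gripper value outside its range is refused whole. "jaw" is the gripper command: -1 is shut, 1 is fully open, values between are in proportion, set as the call begins (left out, the last holds). The fingers move at their own pace and stop on an object; "grip_force" is the grip in N (left out, the last holds). Time passes only in rows, so rows that do not move let the fingers close, or fill a call up. It gives the time, the measured TCP pose, the force, the opening and the grip force at its end, in the units of the state.
- arm.read_state(): the state, without advancing time (a new reading comes with each control period).
- arm.grab_frame(name): name is "side" or "top"; returns a dict with "frame" (480x640x3 uint8, red, green, blue), "camera_matrix" (3x3 intrinsics, pixels), "k1" (the pictures are not rectified: a ray, as slopes to the right and down, at radius r is drawn at 1 + k1 r^2 times it, then the intrinsics apply), "world_from_camera" (4x4, takes a point from camera to world coordinates). Camera axes: x right, y up, looking along -z (the intrinsics and any distortion apply to the point x, -y, -z); pixel columns grow to the right and rows downward; lengths in mm; the calibration is good to about 2 mm. A picture is of the moment at which its call begins. There is no depth.
- arm.job_done(): hands the job in; it is judged then, once.
Trained networks look in a picture, given as the dict that the camera call returned (one of the last four; its "shot" number tells which), for a name from the list of things; names that differ only in an ending like _2 or _b are one class to them, and where a whole thing is asked for, a point or a joint stands for the part that bears it (a point fixed in the world has none). Each returns a list of dicts, best first, with "p" (0 to 1); they miss things now and then, are a little off and sometimes report something else, mostly with a low value. They report only what shows in the picture. A call takes as long as a camera call. They do not tell look-alikes from the thing itself.
- arm.find_in(label, picture): "xyz" ([x, y, z] in mm, in world coordinates, good to about 4 mm: the middle of the surface that is visible of it).
- arm.trace(label, picture): "pixels" (480x640 bool, what is visible of it).
The state is a dict: "time_s": time; "joints": joint angles; "joint_velocities": joint speeds; "effort": joint torques, N m; "eef_pos": TCP position; "orientation": TCP orientation; "ft_force": force on the tool from outside, world axes, zero at the start; "torque": the same for the moment, N m; "opening": opening from 0.0 (shut) to 1.0 (fully open); "grip_force": force on a finger pad.
Only numpy, scipy, OpenCV 4.12 (cv2) and the standard library are available. Lean on these libraries where they do the work, as an engineer would, in place of code of your own. Each camera call takes 0.05 s, during which the arm holds its last target. There are 200 camera calls.

## Working session

There is one attempt and no reset: what is moved stays moved. The work goes in short steps, Python scripts to look and compute and a tool call to move; the robot and the scene stay as the last step left them, time stands still between calls to the robot, and variables do not carry over. Pictures are saved under pics/ and viewed, at most 10 in all, crops included, and the job is handed in when it is done.

Besides the shell and the picture viewer there is one more tool, called after "Call:" as a command line: name --argument value ..., lists and objects as JSON in quotes. play_rows: Moves the arm, as the interface text tells. Its arguments: {"type":"object","properties":{"series":{"type":"array"},"jaw":{"type":"number"},"grip_force":{"type":"number"}},"required":["series"]}

```bash
mkdir -p pics; cat > h.py <<'E'
import numpy as np, cv2
from rig import arm
def save(f,n): cv2.imwrite('pics/'+n,cv2.cvtColor(f,cv2.COLOR_RGB2BGR))
def proj(c,P):
    P=np.atleast_2d(np.asarray(P,float)); T=np.linalg.inv(c["world_from_camera"])
    q=P@T[:3,:3].T+T[:3,3]; s=np.c_[q[:,0],-q[:,1]]/(-q[:,2:3])
    r2=(s**2).sum(1,keepdims=True); s=s*(1+c["k1"]*r2); K=np.asarray(c["camera_matrix"])
    return np.c_[s,np.ones(len(s))]@K.T[:,:2]
def ray(c,uv):
    uv=np.atleast_2d(np.asarray(uv,float)); K=np.asarray(c["camera_matrix"])
    d=np.c_[uv,np.ones(len(uv))]@np.linalg.inv(K).T; d=d[:,:2]; s=d.copy()
    for _ in range(20): s=d/(1+c["k1"]*(s**2).sum(1,keepdims=True))
    T=np.asarray(c["world_from_camera"]); v=np.c_[s[:,0],-s[:,1],-np.ones(len(s))]@T[:3,:3].T
    return T[:3,3],v
def atz(c,uv,z):
    o,v=ray(c,uv); return o+v*((z-o[2])/v[:,2:3])
E
python3 - <<'E'
from h import *
ims=[]
for n in("top","side"):
    c=arm.grab_frame(n); save(c["frame"],n+"0.png")
    print(n,np.round(c["world_from_camera"],3).tolist(),c["k1"],np.asarray(c["camera_matrix"]).tolist())
    for l in("book_blue","book_yellow","mark_blue","mark_yellow","tray","stand","bar","glue","paste_can","tape","card_box"):
        r=arm.find_in(l,c)[:3]
        print(l,[(np.round(d["xyz"]).tolist(),round(d["p"],2),proj(c,d["xyz"]).round()[0].tolist()) for d in r])
E
```

```text
top [[0.011, 0.988, -0.154, 355.427], [-1.0, 0.009, -0.016, 40.627], [-0.014, 0.154, 0.988, 1126.225], [0.0, 0.0, 0.0, 1.0]] 0.03520019716022562 [[443.57458975631766, 0.0, 316.69549292626795], [0.0, 443.57458975631766, 240.715393633488], [0.0, 0.0, 1.0]]
book_blue [([486.0, 422.0, 103.0], 0.81, [160.0, 251.0]), ([549.0, 250.0, 112.0], 0.73, [234.0, 225.0])]
book_yellow []
mark_blue [([496.0, -166.0, 73.0], 0.95, [411.0, 251.0])]
mark_yellow [([519.0, -270.0, 74.0], 0.7, [454.0, 242.0])]
tray [([581.0, -203.0, 65.0], 0.69, [424.0, 217.0])]
stand [([543.0, 202.0, 7.0], 0.55, [261.0, 235.0])]
bar [([582.0, -202.0, 64.0], 0.81, [424.0, 217.0])]
glue [([500.0, -168.0, 74.0], 0.71, [411.0, 250.0]), ([765.0, 20.0, 98.0], 0.56, [333.0, 139.0])]
paste_can [([288.0, -350.0, 84.0], 0.93, [495.0, 342.0]), ([580.0, -204.0, 63.0], 0.27, [425.0, 218.0])]
tape [([743.0, 215.0, 52.0], 0.76, [256.0, 154.0])]
card_box [([278.0, 326.0, 4.0], 0.58, [207.0, 341.0])]
side [[-0.664, 0.522, -0.534, -107.416], [-0.747, -0.446, 0.492, 637.472], [0.019, 0.726, 0.687, 968.766], [0.0, 0.0, 0.0, 1.0]] -0.03771302697196326 [[440.1664241019239, 0.0, 317.7098497078634], [0.0, 440.1664241019239, 239.19137850330668], [0.0, 0.0, 1.0]]
book_blue [([531.0, 261.0, 100.0], 0.78, [255.0, 290.0]), ([483.0, 451.0, 78.0], 0.68, [202.0, 349.0])]
book_yellow [([505.0, 166.0, 96.0], 0.55, [291.0, 279.0])]
mark_blue [([695.0, -140.0, 110.0], 0.47, [328.0, 194.0])]
mark_yellow [([709.0, -234.0, 115.0], 0.51, [346.0, 180.0]), ([560.0, -174.0, 73.0], 0.28, [364.0, 220.0])]
tray [([568.0, -170.0, 79.0], 0.69, [362.0, 218.0])]
stand [([519.0, 244.0, 4.0], 0.83, [266.0, 312.0])]
bar [([560.0, -177.0, 77.0], 0.77, [365.0, 219.0])]
glue [([765.0, 24.0, 79.0], 0.84, [274.0, 213.0])]
paste_can []
tape [([746.0, 224.0, 35.0], 0.92, [225.0, 255.0])]
card_box [([288.0, 318.0, 6.0], 0.59, [300.0, 388.0]), ([696.0, -139.0, 111.0], 0.38, [327.0, 194.0])]
```

View pics/top0.png

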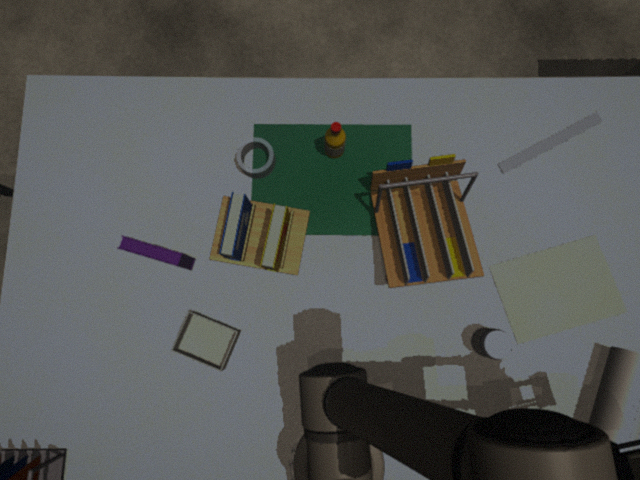

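View pics/side0.png

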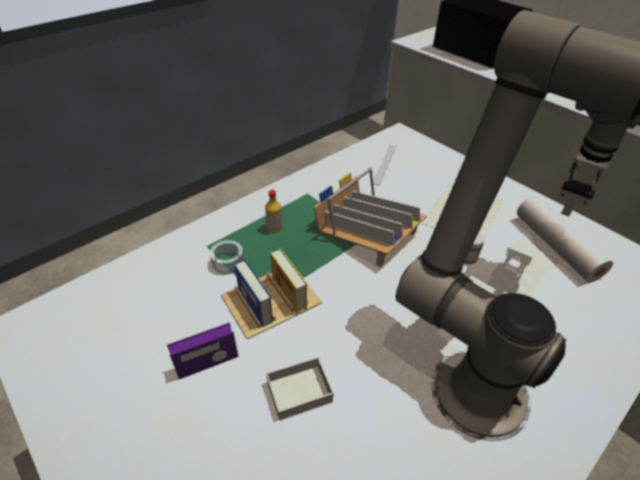

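Books: blue at top (235,225) and yellow at (275,237), both in the stand. The purple look-alike at (157,251) is outside the stand, so I'll leave it alone. The blue lane is the left one (411,262) and the yellow lane the right one (455,258). I'll enlarge both areas to confirm and to pick corners.

```bash
python3 - <<'E'
from h import *
c=arm.grab_frame("top"); f=c["frame"]
def crop(u,v,w,h,k,n):
    g=cv2.resize(f[v:v+h,u:u+w],None,fx=k,fy=k,interpolation=cv2.INTER_CUBIC)
    for i in range(0,w,10): cv2.putText(g,str(u+i),(i*k,8),0,.3,(255,0,0),1); cv2.line(g,(i*k,8),(i*k,14),(255,0,0),1)
    for i in range(10,h,10): cv2.putText(g,str(v+i),(0,i*k+4),0,.3,(255,0,0),1); cv2.line(g,(20,i*k),(26,i*k),(255,0,0),1)
    save(g,n)
crop(205,185,110,95,7,"stand.png"); crop(360,145,130,148,4,"tray.png")
E
```

```text
(no output)
```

View pics/stand.png

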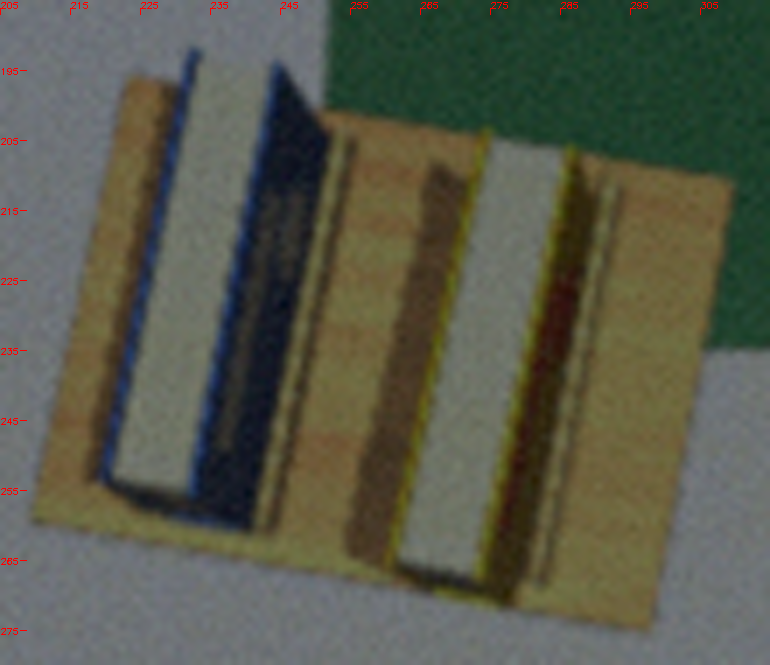

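View pics/tray.png

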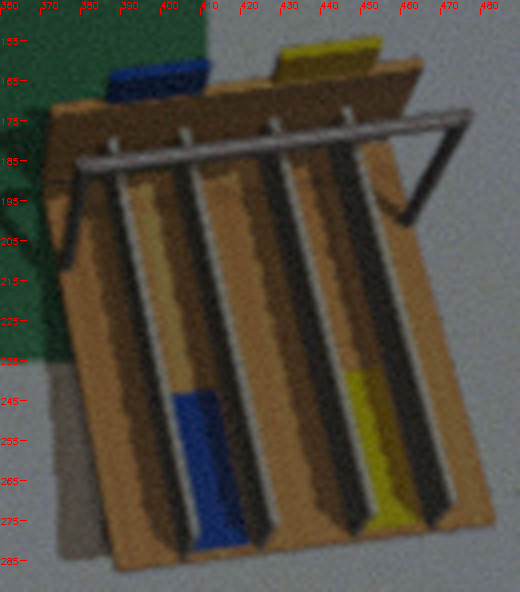

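The crops confirm it. The blue-edged book is in the left slot (top corners (232,192), (244,194), (232,256), (220,254)). The yellow-edged book is in the right slot ((275,204), (287,206), (274,268), (261,265)). In the tray, the blue strip and tab mark the left lane and the yellow ones the right lane. Next I'll fit the poses.

```bash
cat > fit.py <<'E'
from h import *
from scipy.optimize import least_squares
a=np.radians(14)
def tl(s,y,n): # tray coords: s along slope from stop (neg uphill), n normal
    return np.array([125+s*np.cos(a)+n*np.sin(a), y, 18-s*np.sin(a)+n*np.cos(a)])
def place(p,P):
    c,s=np.cos(p[2]),np.sin(p[2]); P=np.atleast_2d(P)
    return np.c_[p[0]+c*P[:,0]-s*P[:,1],p[1]+s*P[:,0]+c*P[:,1],P[:,2]]
E
python3 - <<'E'
from fit import *
c=arm.grab_frame("top"); sd=arm.grab_frame("side")
box=lambda L,W,z:np.array([[L/2,W/2,z],[L/2,-W/2,z],[-L/2,-W/2,z],[-L/2,W/2,z]])
def fit(P,uv,x0,free=False):
    r=least_squares(lambda p:(proj(c,place(p,P))-uv).ravel(),x0); print(np.round(r.x,4),"px res",np.round(r.fun.reshape(-1,2),1).tolist()); return r.x
st=fit(box(170,230,8),[[222.9,195.9],[310,210.7],[297.9,275],[210,259.3]],[540,200,0])
b=fit(box(150,32,116),[[232.4,192.1],[244.4,194.3],[232.4,256],[220,254.3]],[540,250,0])
y=fit(box(150,32,116),[[274.6,204],[286.7,206],[274,267.9],[261.1,265.3]],[540,160,0])
for n,q in(("b",b),("y",y)):
    d=place([0,0,-st[2]],[[q[0]-st[0],q[1]-st[1],0]]); print(n,"in stand",d.round(1),"dyaw",q[2]-st[2])
uv=np.array([[388.3,181.3],[406.3,178.8],[428.3,176.3],[446.8,173],[407.5,278.8],[427,277.5],[452.5,275],[472.5,271.3],[373,170.8],[465.5,160.5],[380.5,185.5],[476.3,174.3]])
ys=[72.5,27.5,-27.5,-72.5]
def P(p): return np.array([tl(0,v,50) for v in ys]+[tl(p[3],v,50) for v in ys]+[tl(p[5],v,85) for v in(112.5,-112.5)]+[tl(-60,v,125) for v in(p[4],-p[4])])
r=least_squares(lambda p:(proj(c,place(p,P(p)))-uv).ravel(),[580,-200,.1,-255,115,4],loss="soft_l1")
print("tray",r.x.round(3),(proj(c,place(r.x,P(r.x)))-uv).round(1).tolist())
np.save("f.npy",np.array([st,b,y,r.x[:3]]))
# overlay
pts=P(r.x)
for n,cc in(("t",c),("s",sd)):
    g=cc["frame"].copy(); k=4 
    u0,v0,w,h=(365,145,125,145) if n=="t" else (305,160,135,110)
    g=cv2.resize(g[v0:v0+h,u0:u0+w],None,fx=k,fy=k,interpolation=cv2.INTER_CUBIC)
    def seg(p,A,col):
        q=((proj(cc,place(p,A))-[u0,v0]+.5)*k).round().astype(int); cv2.polylines(g,[q],False,col,1)
    for i in range(4): seg(r.x,[pts[i],pts[i+4]],(255,0,0)); seg(r.x,[tl(0,ys[i],50),tl(0,ys[i],0),tl(-255,ys[i],0)],(255,0,255))
    seg(r.x,pts[8:10],(0,255,0)); seg(r.x,pts[10:12],(0,255,255))
    if n=="t": G=g
    else:
        g2=g; u0,v0,w,h=225,240,100,95; g=cv2.resize(cc["frame"][v0:v0+h,u0:u0+w],None,fx=k,fy=k,interpolation=cv2.INTER_CUBIC)
        for q in(b,y):
            B=box(150,32,116); seg(q,np.r_[B,B[:1]],(255,0,0)); B=box(150,32,8); seg(q,np.r_[B,B[:1]],(255,0,255))
        B=box(170,230,8); seg(st,np.r_[B,B[:1]],(0,255,0))
        out=np.zeros((900,1050,3),np.uint8); out[:G.shape[0],:G.shape[1]]=G; out[:g2.shape[0],505:505+g2.shape[1]]=g2; out[445:445+g.shape[0],505:505+g.shape[1]]=g
        save(cv2.resize(out,(700,600),interpolation=cv2.INTER_AREA),"ov.png")
E
```

```text
[ 5.435146e+02  2.034173e+02 -1.638000e-01] px res [[0.1, -0.4], [0.2, -0.3], [0.4, 0.3], [-0.8, 0.4]]
[ 5.506764e+02  2.530342e+02 -1.519000e-01] px res [[-0.6, -0.3], [0.8, -0.4], [0.6, 0.6], [-0.7, 0.1]]
[ 5.241949e+02  1.552187e+02 -1.811000e-01] px res [[-0.5, -0.9], [0.8, -0.4], [0.3, 0.6], [-0.5, 0.6]]
b in stand [[-1.  50.1  0. ]] dyaw 0.01192762973649647
y in stand [[-11.2 -50.7   0. ]] dyaw -0.017338438114556404
tray [ 5.46122e+02 -2.05405e+02  1.25000e-01 -2.57473e+02  1.08069e+02
  9.33800e+00] [[-0.2, -1.3], [-0.0, -0.9], [0.3, -1.0], [0.0, 0.2], [0.1, 0.5], [0.6, -0.5], [-0.3, -0.8], [-0.2, 0.7], [-0.6, 0.3], [0.6, -0.4], [-0.1, 2.2], [-0.1, 2.3]]
```

View pics/ov.png

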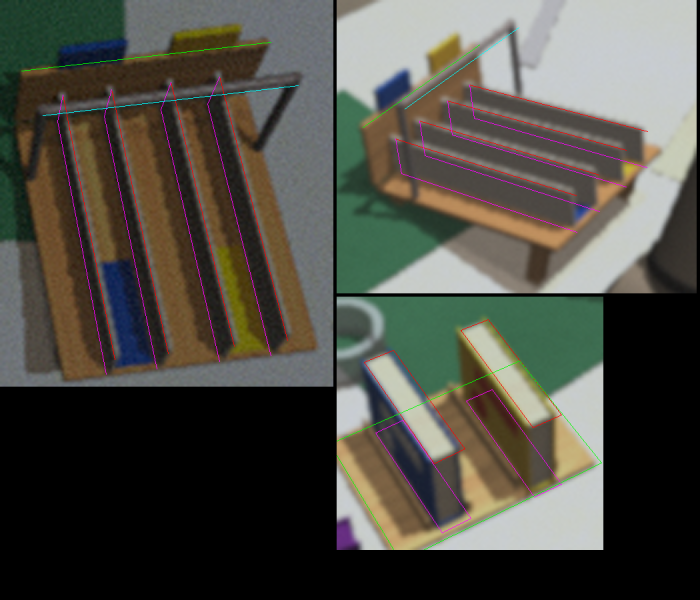

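The overlay matches to about 2 mm across the lanes and in the stand. The bar sits about 5 mm off along x, so I'll approach the stop by contact. I'll plan moves with a helper and do blue first.

```bash
cat > plan.py <<'E'
from fit import *
from scipy.spatial.transform import Rotation as R
F=np.load("f.npy"); OFF=42.; H=78.
def Rd(yaw,tilt=0): # tool x = book/lane x, z into floor
    return (R.from_euler("z",yaw)*R.from_euler("y",tilt)*R.from_euler("x",np.pi)).as_matrix()
def book(i,dz=0): # i=1 blue,2 yellow
    x,y,t=F[i]; return np.array([x-OFF*np.cos(t),y-OFF*np.sin(t),8+H+dz]),Rd(t)
def lane(sg,s,n): # book centre at s (stop=-75), underside n above floor
    return place(F[3],tl(s-OFF,50*sg,n+H))[0],Rd(F[3][2],a)
def go(p,M,N=10,cur=None):
    s=arm.read_state(); p0,M0=(np.array(s["eef_pos"]),np.array(s["orientation"])) if cur is None else cur
    rv=R.from_matrix(M0.T@M).as_rotvec(); S=sum(R.from_rotvec(rv*k/N).as_matrix() for k in range(N))
    d=np.linalg.solve(S,M0.T@(p-p0))
    print(N,"rows slide cm",(d/10).round(3).tolist(),"rot",(rv/N).round(4).tolist(),"| mm/row",round(np.linalg.norm(p-p0)/N,1),"deg/row",round(np.degrees(np.linalg.norm(rv))/N,2))
    return p,M
E
python3 - <<'E'
from plan import *
s=arm.read_state(); print(np.round(s["orientation"],3).tolist(),s["ft_force"],s["opening"])
c=go(np.array([430,-250,290.]),Rd(-.1),10)
p,M=book(1,120); c=go(p,M,15,c); c=go(*book(1,0),6,c)
for t in (book(1),book(2),lane(1,-170,70),lane(1,-75,0),lane(-1,-75,0)): print(t[0].round(1))
E
```

```text
[[0.973, 0.231, 0.0], [0.231, -0.973, -0.0], [-0.0, 0.0, -1.0]] [-0.24796415 -0.06533609  0.76575694] 0.9964935574154777
10 rows slide cm [3.309, -2.354, -0.443] rot [0.0, -0.0, 0.0333] | mm/row 40.7 deg/row 1.91
15 rows slide cm [0.103, -3.436, 0.56] rot [0.0, -0.0, 0.0035] | mm/row 34.8 deg/row 0.2
6 rows slide cm [0.0, -0.0, 2.0] rot [0.0, 0.0, 0.0] | mm/row 20.0 deg/row 0.0
[509.2 259.4  86. ]
[482.9 162.8  86. ]
[ 495.4 -161.4  212.9]
[ 570. -152.  122.]
[ 582.5 -251.2  122. ]
```

Call:
play_rows --series '[{"slide": [3.31, -2.35, -0.44], "rotation": [0, 0, 0.033]}, {"slide": [3.31, -2.35, -0.44], "rotation": [0, 0, 0.033]}, {"slide": [3.31, -2.35, -0.44], "rotation": [0, 0, 0.033]}, {"slide": [3.31, -2.35, -0.44], "rotation": [0, 0, 0.033]}, {"slide": [3.31, -2.35, -0.44], "rotation": [0, 0, 0.033]}, {"slide": [3.31, -2.35, -0.44], "rotation": [0, 0, 0.033]}, {"slide": [3.31, -2.35, -0.44], "rotation": [0, 0, 0.033]}, {"slide": [3.31, -2.35, -0.44], "rotation": [0, 0, 0.033]}, {"slide": [3.31, -2.35, -0.44], "rotation": [0, 0, 0.033]}, {"slide": [3.31, -2.35, -0.44], "rotation": [0, 0, 0.033]}]' --jaw 1 --grip_force 55

```text
time_s: 2.18
eef_pos: [431.1, -248.3, 290.3]
orientation: [[0.995, -0.099, 0.0], [-0.099, -0.995, -0.001], [0.001, 0.0, -1.0]]
ft_force: [0.8, -0.9, 0.4]
opening: 0.998
grip_force: 0.0
```

Call:
play_rows --series '[{"slide": [0.1, -3.44, 0.3], "rotation": [0, 0, 0.0035]}, {"slide": [0.1, -3.44, 0.3], "rotation": [0, 0, 0.0035]}, {"slide": [0.1, -3.44, 0.3], "rotation": [0, 0, 0.0035]}, {"slide": [0.1, -3.44, 0.3], "rotation": [0, 0, 0.0035]}, {"slide": [0.1, -3.44, 0.3], "rotation": [0, 0, 0.0035]}, {"slide": [0.1, -3.44, 0.3], "rotation": [0, 0, 0.0035]}, {"slide": [0.1, -3.44, 0.3], "rotation": [0, 0, 0.0035]}, {"slide": [0.1, -3.44, 0.3], "rotation": [0, 0, 0.0035]}, {"slide": [0.1, -3.44, 0.3], "rotation": [0, 0, 0.0035]}, {"slide": [0.1, -3.44, 0.3], "rotation": [0, 0, 0.0035]}]'

```text
time_s: 3.02
eef_pos: [478.4, 92.4, 259.7]
orientation: [[0.991, -0.132, 0.0], [-0.132, -0.991, -0.0], [0.0, 0.0, -1.0]]
ft_force: [0.6, -0.6, 0.7]
opening: 1.002
grip_force: 0.0
```

```bash
python3 - <<'E'
from plan import *
s=arm.read_state(); print(s["time_s"],np.round(s["eef_pos"],1),s["ft_force"])
c=go(*book(1,120),8); c=go(*book(1,0),8,c)
E
```

```text
3.0167 [478.4  92.4 259.7] [ 0.60377366 -0.56333256  0.68477029]
8 rows slide cm [0.087, -2.121, 0.671] rot [0.0, -0.0001, 0.0024] | mm/row 22.3 deg/row 0.14
8 rows slide cm [0.0, -0.0, 1.5] rot [0.0, 0.0, 0.0] | mm/row 15.0 deg/row 0.0
```

Call:
play_rows --series '[{"slide": [0.09, -2.12, 0.67], "rotation": [0, 0, 0.0024]}, {"slide": [0.09, -2.12, 0.67], "rotation": [0, 0, 0.0024]}, {"slide": [0.09, -2.12, 0.67], "rotation": [0, 0, 0.0024]}, {"slide": [0.09, -2.12, 0.67], "rotation": [0, 0, 0.0024]}, {"slide": [0.09, -2.12, 0.67], "rotation": [0, 0, 0.0024]}, {"slide": [0.09, -2.12, 0.67], "rotation": [0, 0, 0.0024]}, {"slide": [0.09, -2.12, 0.67], "rotation": [0, 0, 0.0024]}, {"slide": [0.09, -2.12, 0.67], "rotation": [0, 0, 0.0024]}, {"slide": [0, 0, 0], "rotation": [0, 0, 0]}, {"slide": [0, 0, 0], "rotation": [0, 0, 0]}]'

```text
time_s: 3.85
eef_pos: [509.0, 258.2, 205.4]
orientation: [[0.989, -0.149, -0.001], [-0.149, -0.989, -0.001], [-0.001, 0.001, -1.0]]
ft_force: [0.1, -0.5, 0.9]
opening: 0.999
grip_force: 0.0
```

Call:
play_rows --series '[{"slide": [0, 0, 1.5], "rotation": [0, 0, 0]}, {"slide": [0, 0, 1.5], "rotation": [0, 0, 0]}, {"slide": [0, 0, 1.5], "rotation": [0, 0, 0]}, {"slide": [0, 0, 1.5], "rotation": [0, 0, 0]}, {"slide": [0, 0, 1.5], "rotation": [0, 0, 0]}, {"slide": [0, 0, 1.5], "rotation": [0, 0, 0]}, {"slide": [0, 0, 1.5], "rotation": [0, 0, 0]}, {"slide": [0, 0, 1.5], "rotation": [0, 0, 0]}, {"slide": [0, 0, 0], "rotation": [0, 0, 0]}, {"slide": [0, 0, 0], "rotation": [0, 0, 0]}]'

```text
time_s: 4.68
eef_pos: [509.3, 256.7, 86.2]
orientation: [[0.988, -0.152, -0.001], [-0.152, -0.988, -0.001], [-0.001, 0.001, -1.0]]
ft_force: [0.9, 0.0, 0.1]
opening: 1.004
grip_force: 0.0
```

Call:
play_rows --series '[{"slide": [0, 0, 0], "rotation": [0, 0, 0]}, {"slide": [0, 0, 0], "rotation": [0, 0, 0]}, {"slide": [0, 0, 0], "rotation": [0, 0, 0]}, {"slide": [0, 0, 0], "rotation": [0, 0, 0]}, {"slide": [0, 0, 0], "rotation": [0, 0, 0]}, {"slide": [0, 0, 0], "rotation": [0, 0, 0]}, {"slide": [0, 0, 0], "rotation": [0, 0, 0]}, {"slide": [0, 0, 0], "rotation": [0, 0, 0]}, {"slide": [0, 0, 0], "rotation": [0, 0, 0]}, {"slide": [0, 0, 0], "rotation": [0, 0, 0]}]' --jaw -1 --grip_force 55

```text
time_s: 5.52
eef_pos: [509.5, 257.7, 86.1]
orientation: [[0.989, -0.151, 0.0], [-0.151, -0.989, 0.0], [0.0, -0.0, -1.0]]
ft_force: [-0.6, 0.3, 1.2]
opening: 0.344
grip_force: 55.0
```

Call:
play_rows --series '[{"slide": [0, 0, -0.5], "rotation": [0, 0, 0]}, {"slide": [0, 0, -1.5], "rotation": [0, 0, 0]}, {"slide": [0, 0, -2.3], "rotation": [0, 0, 0]}, {"slide": [0, 0, -2.3], "rotation": [0, 0, 0]}, {"slide": [0, 0, -2.3], "rotation": [0, 0, 0]}, {"slide": [0, 0, -2.3], "rotation": [0, 0, 0]}, {"slide": [0, 0, -2.3], "rotation": [0, 0, 0]}, {"slide": [0, 0, -2.3], "rotation": [0, 0, 0]}, {"slide": [0, 0, -2.3], "rotation": [0, 0, 0]}, {"slide": [0, 0, -2.3], "rotation": [0, 0, 0]}]'

```text
time_s: 6.35
eef_pos: [508.8, 257.3, 291.1]
orientation: [[0.989, -0.151, -0.001], [-0.151, -0.989, -0.001], [-0.001, 0.001, -1.0]]
ft_force: [-0.1, 0.2, -2.0]
opening: 0.346
grip_force: 55.0
```

```bash
python3 - <<'E'
from plan import *
s=arm.read_state(); print(s["time_s"],np.round(s["eef_pos"],1),s["ft_force"],s["torque"],s["opening"])
c=go(*lane(1,-172,90),18); c=go(*lane(1,-172,15),8,c)
E
```

```text
6.35 [508.8 257.3 291.1] [-0.14440673  0.20326639 -1.99299535] [0.07763483 0.06840667 0.02090239] 0.3460461585308472
18 rows slide cm [0.029, 2.328, 0.338] rot [-0.0018, -0.0134, -0.0153] | mm/row 23.5 deg/row 1.17
8 rows slide cm [0.0, 0.0, 0.938] rot [0.0, 0.0, 0.0] | mm/row 9.4 deg/row 0.0
```

Call:
play_rows --series '[{"slide": [0.03, 2.33, 0.1], "rotation": [-0.0018, -0.0134, -0.0153]}, {"slide": [0.03, 2.33, 0.1], "rotation": [-0.0018, -0.0134, -0.0153]}, {"slide": [0.03, 2.33, 0.1], "rotation": [-0.0018, -0.0134, -0.0153]}, {"slide": [0.03, 2.33, 0.1], "rotation": [-0.0018, -0.0134, -0.0153]}, {"slide": [0.03, 2.33, 0.1], "rotation": [-0.0018, -0.0134, -0.0153]}, {"slide": [0.03, 2.33, 0.1], "rotation": [-0.0018, -0.0134, -0.0153]}, {"slide": [0.03, 2.33, 0.1], "rotation": [-0.0018, -0.0134, -0.0153]}, {"slide": [0.03, 2.33, 0.1], "rotation": [-0.0018, -0.0134, -0.0153]}, {"slide": [0.03, 2.33, 0.1], "rotation": [-0.0018, -0.0134, -0.0153]}, {"slide": [0.03, 2.33, 0.1], "rotation": [-0.0018, -0.0134, -0.0153]}]'

```text
time_s: 7.18
eef_pos: [492.0, 24.2, 281.1]
orientation: [[0.991, 0.003, -0.136], [0.002, -1.0, -0.008], [-0.136, 0.008, -0.991]]
ft_force: [0.2, 0.4, -2.1]
opening: 0.345
grip_force: 55.0
```

```bash
python3 - <<'E'
from plan import *
c=go(*lane(1,-172,80),9)
E
```

```text
9 rows slide cm [0.046, 2.057, 0.659] rot [-0.0017, -0.0119, -0.0134] | mm/row 21.6 deg/row 1.03
```

Call:
play_rows --series '[{"slide": [0.05, 2.06, 0.66], "rotation": [-0.0017, -0.0119, -0.0134]}, {"slide": [0.05, 2.06, 0.66], "rotation": [-0.0017, -0.0119, -0.0134]}, {"slide": [0.05, 2.06, 0.66], "rotation": [-0.0017, -0.0119, -0.0134]}, {"slide": [0.05, 2.06, 0.66], "rotation": [-0.0017, -0.0119, -0.0134]}, {"slide": [0.05, 2.06, 0.66], "rotation": [-0.0017, -0.0119, -0.0134]}, {"slide": [0.05, 2.06, 0.66], "rotation": [-0.0017, -0.0119, -0.0134]}, {"slide": [0.05, 2.06, 0.66], "rotation": [-0.0017, -0.0119, -0.0134]}, {"slide": [0.05, 2.06, 0.66], "rotation": [-0.0017, -0.0119, -0.0134]}, {"slide": [0.05, 2.06, 0.66], "rotation": [-0.0017, -0.0119, -0.0134]}, {"slide": [0, 0, 0], "rotation": [0, 0, 0]}]'

```text
time_s: 8.02
eef_pos: [496.1, -163.5, 221.3]
orientation: [[0.963, 0.121, -0.242], [0.117, -0.993, -0.03], [-0.244, 0.0, -0.97]]
ft_force: [-0.5, -0.1, -2.5]
opening: 0.35
grip_force: 55.0
```

```bash
python3 - <<'E'
from plan import *
c=go(*lane(1,-172,58),4); go(*lane(1,-172,10),6,c)
s=arm.read_state(); p=np.array(s["eef_pos"]);M=np.array(s["orientation"])
# book model from TCP (as held): corners
B=np.array([[x,y,z] for z in(H,H-108) for x,y in((-33,-16),(117,-16),(117,16),(-33,16),(-33,-16))],float)@M.T+p
g=[]
for n,(u0,v0,w,h) in(("top",(360,150,130,140)),("side",(290,130,160,140))):
    cc=arm.grab_frame(n); k=4 if n=="top" else 3
    f=cv2.resize(cc["frame"][v0:v0+h,u0:u0+w],None,fx=k,fy=k,interpolation=cv2.INTER_CUBIC)
    for A,col in((B[:5],(255,0,0)),(B[5:],(255,0,255)),*[(place(F[3],[tl(0,50+e,0),tl(-257,50+e,0)]),(0,255,0)) for e in(-20,20)],*[(place(F[3],[tl(0,50+e,50),tl(-257,50+e,50)]),(0,255,255)) for e in(-20,20)]):
        cv2.polylines(f,[((proj(cc,A)-[u0,v0]+.5)*k).astype(int)],False,col,1)
    g.append(cv2.copyMakeBorder(f,0,560-f.shape[0],0,0,cv2.BORDER_CONSTANT))
o=np.hstack(g); save(cv2.resize(o,(800,int(o.shape[0]*800/o.shape[1]))),"held.png")
E
```

```text
4 rows slide cm [-0.01, -0.054, 0.506] rot [-0.0001, 0.0004, -0.0008] | mm/row 5.1 deg/row 0.05
6 rows slide cm [-0.0, -0.0, 0.8] rot [0.0, 0.0, 0.0] | mm/row 8.0 deg/row 0.0
```

View pics/held.png

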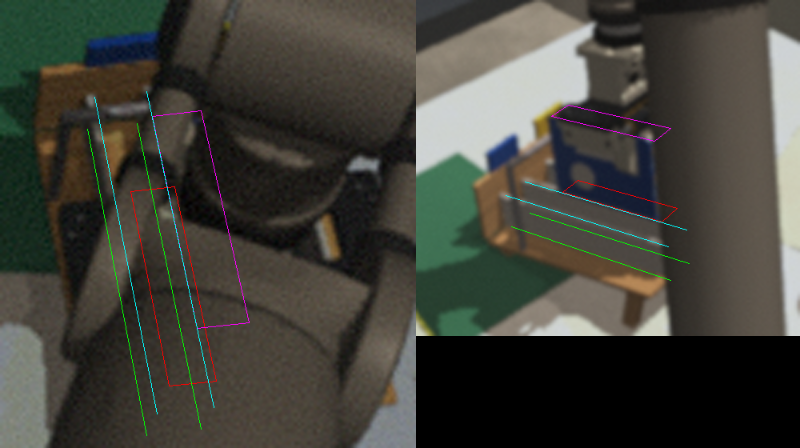

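The overlay of the held book matches the side view, with the book's lower edge above the blue lane. I'll lower it in stages while watching the force.

Call:
play_rows --series '[{"slide": [-0.01, -0.05, 0.5], "rotation": [0, 0.0004, -0.0008]}, {"slide": [-0.01, -0.05, 0.5], "rotation": [0, 0.0004, -0.0008]}, {"slide": [-0.01, -0.05, 0.5], "rotation": [0, 0.0004, -0.0008]}, {"slide": [-0.01, -0.05, 0.5], "rotation": [0, 0.0004, -0.0008]}, {"slide": [0, 0, 0], "rotation": [0, 0, 0]}, {"slide": [0, 0, 0], "rotation": [0, 0, 0]}, {"slide": [0, 0, 0], "rotation": [0, 0, 0]}, {"slide": [0, 0, 0], "rotation": [0, 0, 0]}, {"slide": [0, 0, 0], "rotation": [0, 0, 0]}, {"slide": [0, 0, 0], "rotation": [0, 0, 0]}]'

```text
time_s: 8.95
eef_pos: [491.4, -159.1, 203.8]
orientation: [[0.963, 0.126, -0.236], [0.123, -0.992, -0.03], [-0.238, -0.0, -0.971]]
ft_force: [-0.5, 0.3, -1.8]
opening: 0.344
grip_force: 55.0
```

```bash
python3 - <<'E'
from plan import *
print(arm.read_state()["eef_pos"]); c=go(*lane(1,-172,44),10); go(*lane(1,-172,8),10,c)
E
```

```text
[ 491.43461508 -159.09832533  203.78960902]
10 rows slide cm [-0.007, 0.027, 0.163] rot [0.0, -0.0004, 0.0002] | mm/row 1.7 deg/row 0.02
10 rows slide cm [0.0, -0.0, 0.36] rot [0.0, 0.0, 0.0] | mm/row 3.6 deg/row 0.0
```

Call:
play_rows --series '[{"slide": [-0.02, 0.09, 0.3], "rotation": [0, -0.001, 0.0006]}, {"slide": [-0.02, 0.09, 0.3], "rotation": [0, -0.001, 0.0006]}, {"slide": [-0.02, 0.09, 0.3], "rotation": [0, -0.001, 0.0006]}, {"slide": [0, 0, 0.3], "rotation": [0, 0, 0]}, {"slide": [0, 0, 0.3], "rotation": [0, 0, 0]}, {"slide": [0, 0, 0.1], "rotation": [0, 0, 0]}, {"slide": [0, 0, 0], "rotation": [0, 0, 0]}, {"slide": [0, 0, 0], "rotation": [0, 0, 0]}, {"slide": [0, 0, 0], "rotation": [0, 0, 0]}, {"slide": [0, 0, 0], "rotation": [0, 0, 0]}]'

```text
time_s: 9.78
eef_pos: [487.7, -162.9, 188.8]
orientation: [[0.963, 0.125, -0.238], [0.121, -0.992, -0.032], [-0.24, 0.002, -0.971]]
ft_force: [1.7, -1.8, -1.1]
opening: 0.348
grip_force: 55.0
```

```bash
python3 - <<'E'
from plan import *
s=arm.read_state();print(s["eef_pos"],s["torque"]); c=go(*lane(1,-172,6),10)
E
```

```text
[ 487.68767255 -162.89625186  188.83371322] [-0.54363146 -0.31360809  0.20535946]
10 rows slide cm [-0.003, -0.006, 0.388] rot [0.0002, -0.0002, 0.0] | mm/row 3.9 deg/row 0.02
```

Call:
play_rows --series '[{"slide": [0, 0.05, 0.1], "rotation": [0, 0, 0]}, {"slide": [0, 0.05, 0.1], "rotation": [0, 0, 0]}, {"slide": [0, 0, 0.1], "rotation": [0, 0, 0]}, {"slide": [0, 0, 0.2], "rotation": [0, 0, 0]}, {"slide": [0, 0, 0.2], "rotation": [0, 0, 0]}, {"slide": [0, 0, 0.2], "rotation": [0, 0, 0]}, {"slide": [0, 0, 0], "rotation": [0, 0, 0]}, {"slide": [0, 0, 0], "rotation": [0, 0, 0]}, {"slide": [0, 0, 0], "rotation": [0, 0, 0]}, {"slide": [0, 0, 0], "rotation": [0, 0, 0]}]'

```text
time_s: 10.62
eef_pos: [485.1, -163.5, 179.5]
orientation: [[0.963, 0.125, -0.24], [0.121, -0.992, -0.03], [-0.242, -0.0, -0.97]]
ft_force: [0.3, -1.1, -1.9]
opening: 0.345
grip_force: 55.0
```

```bash
python3 - <<'E'
from plan import *
s=arm.read_state();print(s["eef_pos"],s["ft_force"],s["torque"]); c=go(*lane(1,-172,6),10)
E
```

```text
[ 485.1391851  -163.48456423  179.468665  ] [ 0.28109042 -1.11013098 -1.94654992] [-0.16133424 -0.21213163  0.07254988]
10 rows slide cm [0.0, -0.008, 0.291] rot [-0.0, -0.0, 0.0] | mm/row 2.9 deg/row 0.0
```

Call:
play_rows --series '[{"slide": [0, 0.05, 0.2], "rotation": [0, 0, 0]}, {"slide": [0, 0.05, 0.3], "rotation": [0, 0, 0]}, {"slide": [0, 0, 0.3], "rotation": [0, 0, 0]}, {"slide": [0, 0, 0.3], "rotation": [0, 0, 0]}, {"slide": [0, 0, 0.3], "rotation": [0, 0, 0]}, {"slide": [0, 0, 0.3], "rotation": [0, 0, 0]}, {"slide": [0, 0, 0.3], "rotation": [0, 0, 0]}, {"slide": [0, 0, 0.3], "rotation": [0, 0, 0]}, {"slide": [0, 0, 0], "rotation": [0, 0, 0]}, {"slide": [0, 0, 0], "rotation": [0, 0, 0]}]'

```text
time_s: 11.45
eef_pos: [479.8, -165.2, 157.0]
orientation: [[0.963, 0.125, -0.24], [0.121, -0.992, -0.03], [-0.242, -0.0, -0.97]]
ft_force: [0.6, 0.1, -1.4]
opening: 0.344
grip_force: 55.0
```

```bash
python3 - <<'E'
from plan import *
s=arm.read_state();print(s["eef_pos"],s["ft_force"],s["torque"]); c=go(*lane(1,-172,0),10)
E
```

```text
[ 479.76191817 -165.1995762   157.02515515] [ 0.61387886  0.12965206 -1.39598196] [-0.00805307 -0.09842171 -0.04432806]
10 rows slide cm [-0.0, -0.018, 0.119] rot [-0.0, -0.0, 0.0] | mm/row 1.2 deg/row 0.0
```

Call:
play_rows --series '[{"slide": [0, 0, 0.3], "rotation": [0, 0, 0]}, {"slide": [0, 0, 0.3], "rotation": [0, 0, 0]}, {"slide": [0, 0, 0.2], "rotation": [0, 0, 0]}, {"slide": [0, 0, 0.1], "rotation": [0, 0, 0]}, {"slide": [0, 0, 0.1], "rotation": [0, 0, 0]}, {"slide": [0, 0, 0], "rotation": [0, 0, 0]}, {"slide": [0, 0, 0], "rotation": [0, 0, 0]}, {"slide": [0, 0, 0], "rotation": [0, 0, 0]}, {"slide": [0, 0, 0], "rotation": [0, 0, 0]}, {"slide": [0, 0, 0], "rotation": [0, 0, 0]}]'

```text
time_s: 12.28
eef_pos: [477.5, -165.5, 147.7]
orientation: [[0.963, 0.125, -0.239], [0.121, -0.992, -0.03], [-0.241, 0.0, -0.97]]
ft_force: [-1.8, 0.8, 2.1]
opening: 0.349
grip_force: 55.0
```

```bash
python3 - <<'E'
from plan import *
s=arm.read_state();print(s["eef_pos"],s["ft_force"],s["torque"]); c=go(*lane(1,-172,0),1);c=go(*lane(1,-75,0),10,c)
E
```

```text
[ 477.50381381 -165.53434582  147.70793631] [-1.84506133  0.83532198  2.08563077] [0.16409093 0.06256905 0.00645434]
1 rows slide cm [-0.008, -0.19, 0.234] rot [0.0001, -0.0006, 0.0003] | mm/row 3.0 deg/row 0.04
10 rows slide cm [0.97, -0.0, 0.0] rot [0.0, 0.0, 0.0] | mm/row 9.7 deg/row 0.0
```

Call:
play_rows --series '[{"slide": [0, 0, -0.05], "rotation": [0, 0, 0]}, {"slide": [1.0, 0, 0], "rotation": [0, 0, 0]}, {"slide": [1.0, 0, 0], "rotation": [0, 0, 0]}, {"slide": [1.0, 0, 0], "rotation": [0, 0, 0]}, {"slide": [1.0, 0, 0], "rotation": [0, 0, 0]}, {"slide": [0, 0, 0], "rotation": [0, 0, 0]}, {"slide": [0, 0, 0], "rotation": [0, 0, 0]}, {"slide": [0, 0, 0], "rotation": [0, 0, 0]}, {"slide": [0, 0, 0], "rotation": [0, 0, 0]}, {"slide": [0, 0, 0], "rotation": [0, 0, 0]}]'

```text
time_s: 13.12
eef_pos: [515.7, -160.7, 138.3]
orientation: [[0.963, 0.125, -0.24], [0.121, -0.992, -0.03], [-0.242, -0.0, -0.97]]
ft_force: [0.8, 0.5, -1.8]
opening: 0.345
grip_force: 55.0
```

Call:
play_rows --series '[{"slide": [1.0, 0, 0], "rotation": [0, 0, 0]}, {"slide": [1.0, 0, 0], "rotation": [0, 0, 0]}, {"slide": [1.0, 0, 0], "rotation": [0, 0, 0]}, {"slide": [0.8, 0, 0], "rotation": [0, 0, 0]}, {"slide": [0.6, 0, 0], "rotation": [0, 0, 0]}, {"slide": [0, 0, 0], "rotation": [0, 0, 0]}, {"slide": [0, 0, 0], "rotation": [0, 0, 0]}, {"slide": [0, 0, 0], "rotation": [0, 0, 0]}, {"slide": [0, 0, 0], "rotation": [0, 0, 0]}, {"slide": [0, 0, 0], "rotation": [0, 0, 0]}]'

```text
time_s: 13.95
eef_pos: [558.1, -155.4, 127.8]
orientation: [[0.963, 0.124, -0.24], [0.121, -0.992, -0.03], [-0.242, -0.0, -0.97]]
ft_force: [0.8, 0.6, -2.4]
opening: 0.345
grip_force: 55.0
```

```bash
python3 - <<'E'
from plan import *
s=arm.read_state();print(s["eef_pos"],s["ft_force"],s["torque"]); c=go(*lane(1,-75,0),1)
E
```

```text
[ 558.07350404 -155.39375661  127.77800591] [ 0.79826421  0.57704514 -2.41528068] [ 0.08390376 -0.19948217  0.03269198]
1 rows slide cm [1.33, -0.186, 0.265] rot [-0.0003, -0.0, 0.0001] | mm/row 13.7 deg/row 0.02
```

Sliding freely. Next I'll creep toward the stop.

Call:
play_rows --series '[{"slide": [0.3, 0, 0], "rotation": [0, 0, 0]}, {"slide": [0.3, 0, 0], "rotation": [0, 0, 0]}, {"slide": [0.2, 0, 0], "rotation": [0, 0, 0]}, {"slide": [0.2, 0, 0], "rotation": [0, 0, 0]}, {"slide": [0.1, 0, 0], "rotation": [0, 0, 0]}, {"slide": [0.1, 0, 0], "rotation": [0, 0, 0]}, {"slide": [0, 0, 0], "rotation": [0, 0, 0]}, {"slide": [0, 0, 0], "rotation": [0, 0, 0]}, {"slide": [0, 0, 0], "rotation": [0, 0, 0]}, {"slide": [0, 0, 0], "rotation": [0, 0, 0]}]'

```text
time_s: 14.78
eef_pos: [569.9, -153.9, 124.8]
orientation: [[0.963, 0.125, -0.24], [0.121, -0.992, -0.03], [-0.242, -0.0, -0.97]]
ft_force: [-1.3, -1.1, -2.6]
opening: 0.345
grip_force: 55.0
```

Call:
play_rows --series '[{"slide": [0.1, 0, 0], "rotation": [0, 0, 0]}, {"slide": [0.1, 0, 0], "rotation": [0, 0, 0]}, {"slide": [0.1, 0, 0], "rotation": [0, 0, 0]}, {"slide": [0, 0, 0], "rotation": [0, 0, 0]}, {"slide": [0, 0, 0], "rotation": [0, 0, 0]}, {"slide": [0, 0, 0], "rotation": [0, 0, 0]}, {"slide": [0, 0, 0], "rotation": [0, 0, 0]}, {"slide": [0, 0, 0], "rotation": [0, 0, 0]}, {"slide": [0, 0, 0], "rotation": [0, 0, 0]}, {"slide": [0, 0, 0], "rotation": [0, 0, 0]}]'

```text
time_s: 15.62
eef_pos: [572.9, -153.5, 124.1]
orientation: [[0.963, 0.125, -0.24], [0.121, -0.992, -0.03], [-0.242, -0.0, -0.97]]
ft_force: [0.3, 1.3, -3.0]
opening: 0.348
grip_force: 55.0
```

Call:
play_rows --series '[{"slide": [0.1, 0, 0], "rotation": [0, 0, 0]}, {"slide": [0.1, 0, 0], "rotation": [0, 0, 0]}, {"slide": [0.1, 0, 0], "rotation": [0, 0, 0]}, {"slide": [0.1, 0, 0], "rotation": [0, 0, 0]}, {"slide": [0, 0, 0], "rotation": [0, 0, 0]}, {"slide": [0, 0, 0], "rotation": [0, 0, 0]}, {"slide": [0, 0, 0], "rotation": [0, 0, 0]}, {"slide": [0, 0, 0], "rotation": [0, 0, 0]}, {"slide": [0, 0, 0], "rotation": [0, 0, 0]}, {"slide": [0, 0, 0], "rotation": [0, 0, 0]}]'

```text
time_s: 16.45
eef_pos: [573.7, -153.6, 124.0]
orientation: [[0.961, 0.124, -0.247], [0.12, -0.992, -0.03], [-0.249, -0.001, -0.969]]
ft_force: [-15.5, -2.0, 6.8]
opening: 0.342
grip_force: 55.0
```

Call:
play_rows --series '[{"slide": [-0.1, 0, 0.05], "rotation": [0, 0, 0]}, {"slide": [-0.1, 0, 0.05], "rotation": [0, 0, 0]}, {"slide": [0, 0, 0], "rotation": [0, 0, 0]}, {"slide": [0, 0, 0], "rotation": [0, 0, 0]}, {"slide": [0, 0, 0], "rotation": [0, 0, 0]}, {"slide": [0, 0, 0], "rotation": [0, 0, 0]}, {"slide": [0, 0, 0], "rotation": [0, 0, 0]}, {"slide": [0, 0, 0], "rotation": [0, 0, 0]}, {"slide": [0, 0, 0], "rotation": [0, 0, 0]}, {"slide": [0, 0, 0], "rotation": [0, 0, 0]}]'

```text
time_s: 17.28
eef_pos: [573.6, -153.6, 123.5]
orientation: [[0.962, 0.124, -0.242], [0.121, -0.992, -0.03], [-0.244, -0.0, -0.97]]
ft_force: [-6.7, -0.6, 3.4]
opening: 0.343
grip_force: 55.0
```

Call:
play_rows --series '[{"slide": [0, 0, 0], "rotation": [0, 0, 0]}, {"slide": [0, 0, 0], "rotation": [0, 0, 0]}, {"slide": [0, 0, 0], "rotation": [0, 0, 0]}, {"slide": [0, 0, 0], "rotation": [0, 0, 0]}, {"slide": [0, 0, 0], "rotation": [0, 0, 0]}, {"slide": [0, 0, 0], "rotation": [0, 0, 0]}, {"slide": [0, 0, 0], "rotation": [0, 0, 0]}, {"slide": [0, 0, 0], "rotation": [0, 0, 0]}, {"slide": [0, 0, 0], "rotation": [0, 0, 0]}, {"slide": [0, 0, 0], "rotation": [0, 0, 0]}]' --jaw 0.3

```text
time_s: 18.12
eef_pos: [574.6, -153.3, 122.6]
orientation: [[0.963, 0.125, -0.24], [0.121, -0.992, -0.03], [-0.242, -0.0, -0.97]]
ft_force: [-0.0, -0.1, 0.3]
opening: 0.654
grip_force: 0.0
```

Call:
play_rows --series '[{"slide": [0, 0, -0.5], "rotation": [0, 0, 0]}, {"slide": [0, 0, -1.0], "rotation": [0, 0, 0]}, {"slide": [0, 0, -2.0], "rotation": [0, 0, 0]}, {"slide": [0, 0, -2.0], "rotation": [0, 0, 0]}, {"slide": [0, 0, -2.5], "rotation": [0, 0, 0]}, {"slide": [0, 0, -2.5], "rotation": [0, 0, 0]}, {"slide": [0, 0, -2.5], "rotation": [0, 0, 0]}, {"slide": [0, 0, -2.0], "rotation": [0, 0, 0]}, {"slide": [0, 0, 0], "rotation": [0, 0, 0]}, {"slide": [0, 0, 0], "rotation": [0, 0, 0]}]'

```text
time_s: 18.95
eef_pos: [611.1, -148.8, 269.7]
orientation: [[0.964, 0.125, -0.237], [0.121, -0.992, -0.031], [-0.239, 0.001, -0.971]]
ft_force: [0.5, -0.1, 0.8]
opening: 0.651
grip_force: 0.0
```

```bash
python3 - <<'E'
from plan import *
p,M=book(2,130); q=p.copy(); 
c=go(p,M,18); go(*book(2,0),9,c)
E
```

```text
18 rows slide cm [-0.708, -1.727, 0.38] rot [0.0021, 0.0133, 0.0169] | mm/row 19.0 deg/row 1.24
9 rows slide cm [0.0, -0.0, 1.444] rot [0.0, 0.0, 0.0] | mm/row 14.4 deg/row 0.0
```

Call:
play_rows --series '[{"slide": [-0.71, -1.73, 0.2], "rotation": [0.0021, 0.0133, 0.0169]}, {"slide": [-0.71, -1.73, 0.2], "rotation": [0.0021, 0.0133, 0.0169]}, {"slide": [-0.71, -1.73, 0.2], "rotation": [0.0021, 0.0133, 0.0169]}, {"slide": [-0.71, -1.73, 0.2], "rotation": [0.0021, 0.0133, 0.0169]}, {"slide": [-0.71, -1.73, 0.2], "rotation": [0.0021, 0.0133, 0.0169]}, {"slide": [-0.71, -1.73, 0.2], "rotation": [0.0021, 0.0133, 0.0169]}, {"slide": [-0.71, -1.73, 0.2], "rotation": [0.0021, 0.0133, 0.0169]}, {"slide": [-0.71, -1.73, 0.2], "rotation": [0.0021, 0.0133, 0.0169]}, {"slide": [-0.71, -1.73, 0.2], "rotation": [0.0021, 0.0133, 0.0169]}, {"slide": [-0.71, -1.73, 0.2], "rotation": [0.0021, 0.0133, 0.0169]}]' --jaw 1

```text
time_s: 19.78
eef_pos: [527.5, 20.9, 259.3]
orientation: [[0.993, -0.046, -0.112], [-0.047, -0.999, -0.003], [-0.112, 0.009, -0.994]]
ft_force: [0.4, 0.9, 0.5]
opening: 0.996
grip_force: 0.0
```

```bash
python3 - <<'E'
from plan import *
go(*book(2,130),9)
E
```

```text
9 rows slide cm [-0.631, -1.52, 0.512] rot [0.0018, 0.0123, 0.0149] | mm/row 17.2 deg/row 1.11
```

Call:
play_rows --series '[{"slide": [-0.62, -1.5, 0.51], "rotation": [0.0018, 0.0123, 0.0149]}, {"slide": [-0.62, -1.5, 0.51], "rotation": [0.0018, 0.0123, 0.0149]}, {"slide": [-0.62, -1.5, 0.51], "rotation": [0.0018, 0.0123, 0.0149]}, {"slide": [-0.62, -1.5, 0.51], "rotation": [0.0018, 0.0123, 0.0149]}, {"slide": [-0.62, -1.5, 0.51], "rotation": [0.0018, 0.0123, 0.0149]}, {"slide": [-0.62, -1.5, 0.51], "rotation": [0.0018, 0.0123, 0.0149]}, {"slide": [-0.62, -1.5, 0.51], "rotation": [0.0018, 0.0123, 0.0149]}, {"slide": [-0.62, -1.5, 0.51], "rotation": [0.0018, 0.0123, 0.0149]}, {"slide": [-0.5, -1.2, 0.4], "rotation": [0.0012, 0.01, 0.012]}, {"slide": [0, 0, 0], "rotation": [0, 0, 0]}]'

```text
time_s: 20.62
eef_pos: [483.3, 158.5, 216.5]
orientation: [[0.985, -0.174, -0.005], [-0.174, -0.985, -0.0], [-0.004, 0.001, -1.0]]
ft_force: [-0.8, -0.2, -0.8]
opening: 1.0
grip_force: 0.0
```

Call:
play_rows --series '[{"slide": [0, 0, 0], "rotation": [0, 0, 0]}, {"slide": [0, 0, 0], "rotation": [0, 0, 0]}, {"slide": [0, 0, 0], "rotation": [0, 0, 0]}, {"slide": [0, 0, 0], "rotation": [0, 0, 0]}, {"slide": [0, 0, 0], "rotation": [0, 0, 0]}, {"slide": [0, 0, 0], "rotation": [0, 0, 0]}, {"slide": [0, 0, 0], "rotation": [0, 0, 0]}, {"slide": [0, 0, 0], "rotation": [0, 0, 0]}, {"slide": [0, 0, 0], "rotation": [0, 0, 0]}, {"slide": [0, 0, 0], "rotation": [0, 0, 0]}]'

```text
time_s: 21.45
eef_pos: [485.6, 157.0, 218.3]
orientation: [[0.984, -0.176, -0.001], [-0.176, -0.984, -0.0], [-0.001, 0.001, -1.0]]
ft_force: [0.4, 0.6, -0.4]
opening: 0.997
grip_force: 0.0
```

```bash
python3 - <<'E'
from plan import *
print(arm.read_state()["eef_pos"])
go(*book(2,0),9)
c=arm.grab_frame("top"); o=c["frame"]; d=arm.grab_frame("side"); 
f=np.hstack([cv2.resize(o[140:290,210:490],(560,300)),np.zeros((300,1,3),np.uint8)])
g=cv2.resize(d["frame"][130:320,220:450],(460,380)); f=np.vstack([f,np.zeros((2,561,3),np.uint8)])
k=np.zeros((300,561,3),np.uint8); k[:300,:363]=cv2.resize(g,(363,300)); save(np.vstack([f,k])[:600],"mid.png")
E
```

```text
[485.64031933 156.95395965 218.31476676]
9 rows slide cm [-0.041, -0.059, 1.47] rot [0.0001, 0.0001, 0.0005] | mm/row 14.7 deg/row 0.03
```

View pics/mid.png

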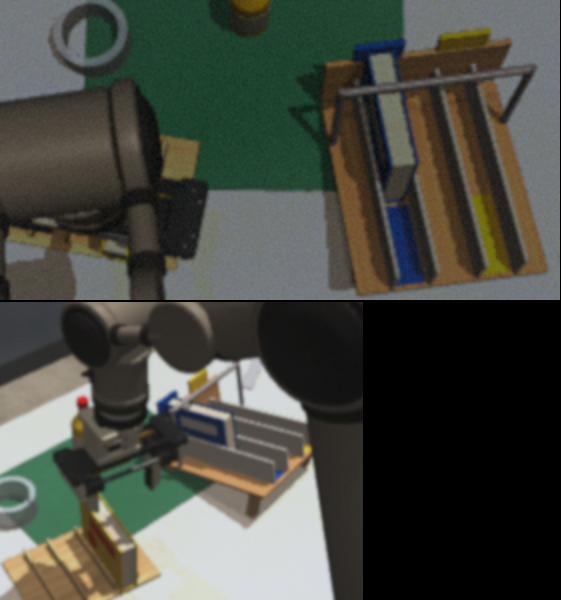

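The blue book stands in the blue lane against the stop and under the bar (top crop (385,60)-(400,195)). The gripper is above the yellow book. Next I'll descend and grasp.

Call:
play_rows --series '[{"slide": [-0.04, -0.06, 1.47], "rotation": [0, 0, 0.0005]}, {"slide": [-0.04, -0.06, 1.47], "rotation": [0, 0, 0.0005]}, {"slide": [-0.04, -0.06, 1.47], "rotation": [0, 0, 0.0005]}, {"slide": [-0.04, -0.06, 1.47], "rotation": [0, 0, 0.0005]}, {"slide": [-0.04, -0.06, 1.47], "rotation": [0, 0, 0.0005]}, {"slide": [-0.04, -0.06, 1.47], "rotation": [0, 0, 0.0005]}, {"slide": [-0.04, -0.06, 1.47], "rotation": [0, 0, 0.0005]}, {"slide": [-0.04, -0.06, 1.47], "rotation": [0, 0, 0.0005]}, {"slide": [-0.04, -0.06, 1.47], "rotation": [0, 0, 0.0005]}, {"slide": [0, 0, 0], "rotation": [0, 0, 0]}]'

```text
time_s: 22.38
eef_pos: [481.3, 162.6, 83.6]
orientation: [[0.984, -0.18, -0.006], [-0.18, -0.984, -0.001], [-0.005, 0.002, -1.0]]
ft_force: [-0.7, -0.3, -0.6]
opening: 0.999
grip_force: 0.0
```

Call:
play_rows --series '[{"slide": [0, 0, 0], "rotation": [0, 0, 0]}, {"slide": [0, 0, 0], "rotation": [0, 0, 0]}, {"slide": [0, 0, 0], "rotation": [0, 0, 0]}, {"slide": [0, 0, 0], "rotation": [0, 0, 0]}, {"slide": [0, 0, 0], "rotation": [0, 0, 0]}, {"slide": [0, 0, 0], "rotation": [0, 0, 0]}, {"slide": [0, 0, 0], "rotation": [0, 0, 0]}, {"slide": [0, 0, 0], "rotation": [0, 0, 0]}, {"slide": [0, 0, 0], "rotation": [0, 0, 0]}, {"slide": [0, 0, 0], "rotation": [0, 0, 0]}]' --jaw -1 --grip_force 55

```text
time_s: 23.22
eef_pos: [483.0, 162.9, 86.0]
orientation: [[0.984, -0.18, -0.001], [-0.18, -0.984, -0.0], [-0.001, 0.0, -1.0]]
ft_force: [-0.5, 0.7, 1.2]
opening: 0.348
grip_force: 55.0
```

Call:
play_rows --series '[{"slide": [0, 0, -0.5], "rotation": [0, 0, 0]}, {"slide": [0, 0, -1.5], "rotation": [0, 0, 0]}, {"slide": [0, 0, -2.5], "rotation": [0, 0, 0]}, {"slide": [0, 0, -3.0], "rotation": [0, 0, 0]}, {"slide": [0, 0, -3.0], "rotation": [0, 0, 0]}, {"slide": [0, 0, -3.0], "rotation": [0, 0, 0]}, {"slide": [0, 0, -3.0], "rotation": [0, 0, 0]}, {"slide": [0, 0, -3.0], "rotation": [0, 0, 0]}, {"slide": [0, 0, -2.5], "rotation": [0, 0, 0]}, {"slide": [0, 0, 0], "rotation": [0, 0, 0]}]'

```text
time_s: 24.05
eef_pos: [484.7, 163.3, 311.4]
orientation: [[0.984, -0.18, 0.008], [-0.18, -0.984, 0.001], [0.008, -0.003, -1.0]]
ft_force: [0.8, -0.1, -2.3]
opening: 0.348
grip_force: 55.0
```

```bash
python3 - <<'E'
from plan import *
F[3][:2]+=[0.22,-1.8]; np.save("f.npy",F)
s=arm.read_state(); print(s["eef_pos"],s["ft_force"],s["opening"]); p,M=lane(-1,-172,130); print(p)
c=go(p,M,19)
E
```

```text
[484.70689735 163.26595019 311.42693323] [ 0.82203574 -0.09210332 -2.25372323] 0.34759598856793744
[ 520.49032082 -260.83804622  271.59279672]
19 rows slide cm [0.294, 2.23, 0.19] rot [-0.002, -0.0132, -0.016] | mm/row 22.5 deg/row 1.19
```

Call:
play_rows --series '[{"slide": [0.29, 2.23, 0.1], "rotation": [-0.002, -0.0132, -0.016]}, {"slide": [0.29, 2.23, 0.1], "rotation": [-0.002, -0.0132, -0.016]}, {"slide": [0.29, 2.23, 0.1], "rotation": [-0.002, -0.0132, -0.016]}, {"slide": [0.29, 2.23, 0.1], "rotation": [-0.002, -0.0132, -0.016]}, {"slide": [0.29, 2.23, 0.1], "rotation": [-0.002, -0.0132, -0.016]}, {"slide": [0.29, 2.23, 0.1], "rotation": [-0.002, -0.0132, -0.016]}, {"slide": [0.29, 2.23, 0.1], "rotation": [-0.002, -0.0132, -0.016]}, {"slide": [0.29, 2.23, 0.1], "rotation": [-0.002, -0.0132, -0.016]}, {"slide": [0.29, 2.23, 0.1], "rotation": [-0.002, -0.0132, -0.016]}, {"slide": [0.29, 2.23, 0.1], "rotation": [-0.002, -0.0132, -0.016]}]'

```text
time_s: 24.88
eef_pos: [486.3, -62.7, 294.6]
orientation: [[0.99, -0.02, -0.136], [-0.021, -1.0, -0.006], [-0.136, 0.009, -0.991]]
ft_force: [0.5, -0.2, -2.6]
opening: 0.347
grip_force: 55.0
```

```bash
python3 - <<'E'
from plan import *
go(*lane(-1,-172,130),9)
E
```

```text
9 rows slide cm [0.327, 2.216, 0.213] rot [-0.002, -0.0119, -0.016] | mm/row 22.5 deg/row 1.15
```

Call:
play_rows --series '[{"slide": [0.31, 2.2, 0.05], "rotation": [-0.002, -0.0119, -0.016]}, {"slide": [0.31, 2.2, 0.05], "rotation": [-0.002, -0.0119, -0.016]}, {"slide": [0.31, 2.2, 0.05], "rotation": [-0.002, -0.0119, -0.016]}, {"slide": [0.31, 2.2, 0.05], "rotation": [-0.002, -0.0119, -0.016]}, {"slide": [0.31, 2.2, 0.05], "rotation": [-0.002, -0.0119, -0.016]}, {"slide": [0.31, 2.2, 0.05], "rotation": [-0.002, -0.0119, -0.016]}, {"slide": [0.31, 2.2, 0.1], "rotation": [-0.002, -0.0119, -0.016]}, {"slide": [0.31, 2.2, 0.1], "rotation": [-0.002, -0.0119, -0.016]}, {"slide": [0.2, 1.7, 0.1], "rotation": [-0.0015, -0.009, -0.012]}, {"slide": [0, 0, 0], "rotation": [0, 0, 0]}]'

```text
time_s: 25.72
eef_pos: [520.0, -256.2, 283.8]
orientation: [[0.964, 0.118, -0.238], [0.115, -0.993, -0.028], [-0.24, 0.0, -0.971]]
ft_force: [-0.1, 0.3, -2.8]
opening: 0.346
grip_force: 55.0
```

Call:
play_rows --series '[{"slide": [0, 0, 0], "rotation": [0, 0, 0]}, {"slide": [0, 0, 0], "rotation": [0, 0, 0]}, {"slide": [0, 0, 0], "rotation": [0, 0, 0]}, {"slide": [0, 0, 0], "rotation": [0, 0, 0]}, {"slide": [0, 0, 0], "rotation": [0, 0, 0]}, {"slide": [0, 0, 0], "rotation": [0, 0, 0]}, {"slide": [0, 0, 0], "rotation": [0, 0, 0]}, {"slide": [0, 0, 0], "rotation": [0, 0, 0]}, {"slide": [0, 0, 0], "rotation": [0, 0, 0]}, {"slide": [0, 0, 0], "rotation": [0, 0, 0]}]'

```text
time_s: 26.55
eef_pos: [520.3, -253.4, 286.4]
orientation: [[0.965, 0.12, -0.235], [0.116, -0.993, -0.029], [-0.237, 0.001, -0.972]]
ft_force: [0.2, 0.6, -2.4]
opening: 0.347
grip_force: 55.0
```

```bash
python3 - <<'E'
from plan import *
go(*lane(-1,-172,60),9)
E
```

```text
9 rows slide cm [0.029, 0.083, 0.94] rot [-0.0, -0.0006, -0.0005] | mm/row 9.4 deg/row 0.04
```

Call:
play_rows --series '[{"slide": [0.05, 0.2, 0.94], "rotation": [0, -0.0013, -0.0012]}, {"slide": [0.05, 0.2, 0.94], "rotation": [0, -0.0013, -0.0012]}, {"slide": [0.05, 0.2, 0.94], "rotation": [0, -0.0013, -0.0011]}, {"slide": [0.05, 0.15, 0.94], "rotation": [0, -0.0013, -0.001]}, {"slide": [0.06, 0, 0.94], "rotation": [0, 0, 0]}, {"slide": [0, 0, 0.94], "rotation": [0, 0, 0]}, {"slide": [0, 0, 0.94], "rotation": [0, 0, 0]}, {"slide": [0, 0, 0.94], "rotation": [0, 0, 0]}, {"slide": [0, 0, 0.94], "rotation": [0, 0, 0]}, {"slide": [0, 0, 0], "rotation": [0, 0, 0]}]'

```text
time_s: 27.38
eef_pos: [502.4, -262.6, 201.5]
orientation: [[0.962, 0.124, -0.243], [0.121, -0.992, -0.028], [-0.245, -0.002, -0.97]]
ft_force: [-0.9, -0.2, -2.8]
opening: 0.349
grip_force: 55.0
```

Call:
play_rows --series '[{"slide": [0, 0, 0], "rotation": [0, 0, 0]}, {"slide": [0, 0, 0], "rotation": [0, 0, 0]}, {"slide": [0, 0, 0], "rotation": [0, 0, 0]}, {"slide": [0, 0, 0], "rotation": [0, 0, 0]}, {"slide": [0, 0, 0], "rotation": [0, 0, 0]}, {"slide": [0, 0, 0], "rotation": [0, 0, 0]}, {"slide": [0, 0, 0], "rotation": [0, 0, 0]}, {"slide": [0, 0, 0], "rotation": [0, 0, 0]}, {"slide": [0, 0, 0], "rotation": [0, 0, 0]}, {"slide": [0, 0, 0], "rotation": [0, 0, 0]}]'

```text
time_s: 28.22
eef_pos: [503.6, -263.1, 203.7]
orientation: [[0.963, 0.124, -0.24], [0.121, -0.992, -0.03], [-0.242, -0.0, -0.97]]
ft_force: [-0.1, -1.2, -2.2]
opening: 0.347
grip_force: 55.0
```

```bash
python3 - <<'E'
from plan import *
s=arm.read_state(); print(s["eef_pos"],s["torque"]); go(*lane(-1,-172,35),9)
E
```

```text
[ 503.60557146 -263.05317949  203.68469921] [ 0.01165714 -0.11944803  0.0388285 ]
9 rows slide cm [0.001, -0.001, 0.278] rot [-0.0, -0.0, -0.0] | mm/row 2.8 deg/row 0.0
```

Call:
play_rows --series '[{"slide": [0, 0, 0.3], "rotation": [0, 0, 0]}, {"slide": [0, 0, 0.3], "rotation": [0, 0, 0]}, {"slide": [0, 0, 0.3], "rotation": [0, 0, 0]}, {"slide": [0, 0, 0.3], "rotation": [0, 0, 0]}, {"slide": [0, 0, 0.3], "rotation": [0, 0, 0]}, {"slide": [0, 0, 0.3], "rotation": [0, 0, 0]}, {"slide": [0, 0, 0], "rotation": [0, 0, 0]}, {"slide": [0, 0, 0], "rotation": [0, 0, 0]}, {"slide": [0, 0, 0], "rotation": [0, 0, 0]}, {"slide": [0, 0, 0], "rotation": [0, 0, 0]}]'

```text
time_s: 29.05
eef_pos: [499.4, -263.7, 186.4]
orientation: [[0.963, 0.124, -0.239], [0.121, -0.992, -0.03], [-0.241, 0.0, -0.97]]
ft_force: [0.1, -0.1, -2.2]
opening: 0.344
grip_force: 55.0
```

```bash
python3 - <<'E'
from plan import *
s=arm.read_state(); print(s["eef_pos"],s["ft_force"],s["torque"]); go(*lane(-1,-172,3),9)
E
```

```text
[ 499.41401724 -263.66167861  186.40031748] [ 0.05054459 -0.08105153 -2.17152616] [ 0.0377974  -0.12216951 -0.03375805]
9 rows slide cm [0.0, -0.002, 0.435] rot [0.0, -0.0001, -0.0] | mm/row 4.4 deg/row 0.0
```

No side force, so the book is clear of the rails. Continuing down.

Call:
play_rows --series '[{"slide": [0, 0, 0.4], "rotation": [0, 0, 0]}, {"slide": [0, 0, 0.4], "rotation": [0, 0, 0]}, {"slide": [0, 0, 0.4], "rotation": [0, 0, 0]}, {"slide": [0, 0, 0.4], "rotation": [0, 0, 0]}, {"slide": [0, 0, 0.4], "rotation": [0, 0, 0]}, {"slide": [0, 0, 0.4], "rotation": [0, 0, 0]}, {"slide": [0, 0, 0.4], "rotation": [0, 0, 0]}, {"slide": [0, 0, 0.4], "rotation": [0, 0, 0]}, {"slide": [0, 0, 0.3], "rotation": [0, 0, 0]}, {"slide": [0, 0, 0], "rotation": [0, 0, 0]}]'

```text
time_s: 29.88
eef_pos: [490.5, -264.5, 151.5]
orientation: [[0.963, 0.124, -0.241], [0.121, -0.992, -0.029], [-0.243, -0.001, -0.97]]
ft_force: [-0.0, -0.2, -3.1]
opening: 0.347
grip_force: 55.0
```

Call:
play_rows --series '[{"slide": [0, 0, 0.1], "rotation": [0, 0, 0]}, {"slide": [0, 0, 0.1], "rotation": [0, 0, 0]}, {"slide": [0, 0, 0], "rotation": [0, 0, 0]}, {"slide": [0, 0, 0], "rotation": [0, 0, 0]}, {"slide": [0, 0, 0], "rotation": [0, 0, 0]}, {"slide": [0, 0, 0], "rotation": [0, 0, 0]}, {"slide": [0, 0, 0], "rotation": [0, 0, 0]}, {"slide": [0, 0, 0], "rotation": [0, 0, 0]}, {"slide": [0, 0, 0], "rotation": [0, 0, 0]}, {"slide": [0, 0, 0], "rotation": [0, 0, 0]}]'

```text
time_s: 30.72
eef_pos: [490.4, -264.7, 150.3]
orientation: [[0.963, 0.124, -0.24], [0.121, -0.992, -0.03], [-0.242, -0.0, -0.97]]
ft_force: [-0.0, 0.2, -1.7]
opening: 0.348
grip_force: 55.0
```

```bash
python3 - <<'E'
from plan import *
s=arm.read_state(); print(s["eef_pos"],s["ft_force"],s["torque"]); go(*lane(-1,-172,0),1); go(*lane(-1,-75,0),1)
E
```

```text
[ 490.42411822 -264.68851691  150.30878806] [-0.00787903  0.20992432 -1.68650015] [ 0.06111217 -0.16376508 -0.02813887]
1 rows slide cm [0.007, -0.008, 0.499] rot [-0.0001, -0.0002, 0.0] | mm/row 5.0 deg/row 0.01
1 rows slide cm [9.707, -0.008, 0.5] rot [-0.0001, -0.0002, 0.0] | mm/row 97.2 deg/row 0.01
```

Call:
play_rows --series '[{"slide": [0.5, 0, 0.1], "rotation": [0, 0, 0]}, {"slide": [1.0, 0, 0.1], "rotation": [0, 0, 0]}, {"slide": [1.0, 0, 0], "rotation": [0, 0, 0]}, {"slide": [1.0, 0, 0], "rotation": [0, 0, 0]}, {"slide": [0.5, 0, 0], "rotation": [0, 0, 0]}, {"slide": [0, 0, 0], "rotation": [0, 0, 0]}, {"slide": [0, 0, 0], "rotation": [0, 0, 0]}, {"slide": [0, 0, 0], "rotation": [0, 0, 0]}, {"slide": [0, 0, 0], "rotation": [0, 0, 0]}, {"slide": [0, 0, 0], "rotation": [0, 0, 0]}]'

```text
time_s: 31.55
eef_pos: [528.2, -260.1, 138.9]
orientation: [[0.963, 0.124, -0.24], [0.12, -0.992, -0.03], [-0.242, 0.0, -0.97]]
ft_force: [-0.4, 0.3, -2.9]
opening: 0.343
grip_force: 55.0
```

Call:
play_rows --series '[{"slide": [1.0, 0, 0], "rotation": [0, 0, 0]}, {"slide": [1.0, 0, 0], "rotation": [0, 0, 0]}, {"slide": [1.0, 0, 0], "rotation": [0, 0, 0]}, {"slide": [1.0, 0, 0], "rotation": [0, 0, 0]}, {"slide": [0.5, 0, 0], "rotation": [0, 0, 0]}, {"slide": [0, 0, 0], "rotation": [0, 0, 0]}, {"slide": [0, 0, 0], "rotation": [0, 0, 0]}, {"slide": [0, 0, 0], "rotation": [0, 0, 0]}, {"slide": [0, 0, 0], "rotation": [0, 0, 0]}, {"slide": [0, 0, 0], "rotation": [0, 0, 0]}]'

```text
time_s: 32.38
eef_pos: [571.5, -254.7, 128.1]
orientation: [[0.963, 0.124, -0.24], [0.12, -0.992, -0.03], [-0.242, 0.0, -0.97]]
ft_force: [0.1, -0.3, -2.3]
opening: 0.342
grip_force: 55.0
```

Call:
play_rows --series '[{"slide": [0.3, 0, 0], "rotation": [0, 0, 0]}, {"slide": [0.3, 0, 0], "rotation": [0, 0, 0]}, {"slide": [0.1, 0, 0], "rotation": [0, 0, 0]}, {"slide": [0.1, 0, 0], "rotation": [0, 0, 0]}, {"slide": [0, 0, 0], "rotation": [0, 0, 0]}, {"slide": [0, 0, 0], "rotation": [0, 0, 0]}, {"slide": [0, 0, 0], "rotation": [0, 0, 0]}, {"slide": [0, 0, 0], "rotation": [0, 0, 0]}, {"slide": [0, 0, 0], "rotation": [0, 0, 0]}, {"slide": [0, 0, 0], "rotation": [0, 0, 0]}]'

```text
time_s: 33.22
eef_pos: [579.4, -253.6, 125.9]
orientation: [[0.963, 0.124, -0.24], [0.121, -0.992, -0.03], [-0.242, -0.0, -0.97]]
ft_force: [0.3, -0.6, -2.6]
opening: 0.346
grip_force: 55.0
```

Call:
play_rows --series '[{"slide": [0.2, 0, 0], "rotation": [0, 0, 0]}, {"slide": [0.1, 0, 0], "rotation": [0, 0, 0]}, {"slide": [0.1, 0, 0], "rotation": [0, 0, 0]}, {"slide": [0.1, 0, 0], "rotation": [0, 0, 0]}, {"slide": [0.1, 0, 0], "rotation": [0, 0, 0]}, {"slide": [0, 0, 0], "rotation": [0, 0, 0]}, {"slide": [0, 0, 0], "rotation": [0, 0, 0]}, {"slide": [0, 0, 0], "rotation": [0, 0, 0]}, {"slide": [0, 0, 0], "rotation": [0, 0, 0]}, {"slide": [0, 0, 0], "rotation": [0, 0, 0]}]'

```text
time_s: 34.05
eef_pos: [585.2, -252.8, 124.5]
orientation: [[0.963, 0.124, -0.24], [0.121, -0.992, -0.03], [-0.242, -0.0, -0.97]]
ft_force: [0.7, 0.3, -1.6]
opening: 0.345
grip_force: 55.0
```

Call:
play_rows --series '[{"slide": [0.1, 0, 0], "rotation": [0, 0, 0]}, {"slide": [0.1, 0, 0], "rotation": [0, 0, 0]}, {"slide": [0, 0, 0], "rotation": [0, 0, 0]}, {"slide": [0, 0, 0], "rotation": [0, 0, 0]}, {"slide": [0, 0, 0], "rotation": [0, 0, 0]}, {"slide": [0, 0, 0], "rotation": [0, 0, 0]}, {"slide": [0, 0, 0], "rotation": [0, 0, 0]}, {"slide": [0, 0, 0], "rotation": [0, 0, 0]}, {"slide": [0, 0, 0], "rotation": [0, 0, 0]}, {"slide": [0, 0, 0], "rotation": [0, 0, 0]}]'

```text
time_s: 34.88
eef_pos: [587.2, -252.6, 123.9]
orientation: [[0.963, 0.124, -0.24], [0.121, -0.992, -0.03], [-0.242, -0.0, -0.97]]
ft_force: [0.2, 0.1, -2.6]
opening: 0.344
grip_force: 55.0
```

Call:
play_rows --series '[{"slide": [0.1, 0, 0], "rotation": [0, 0, 0]}, {"slide": [0.1, 0, 0], "rotation": [0, 0, 0]}, {"slide": [0.1, 0, 0], "rotation": [0, 0, 0]}, {"slide": [0, 0, 0], "rotation": [0, 0, 0]}, {"slide": [0, 0, 0], "rotation": [0, 0, 0]}, {"slide": [0, 0, 0], "rotation": [0, 0, 0]}, {"slide": [0, 0, 0], "rotation": [0, 0, 0]}, {"slide": [0, 0, 0], "rotation": [0, 0, 0]}, {"slide": [0, 0, 0], "rotation": [0, 0, 0]}, {"slide": [0, 0, 0], "rotation": [0, 0, 0]}]'

```text
time_s: 35.72
eef_pos: [587.5, -252.7, 124.2]
orientation: [[0.961, 0.124, -0.245], [0.12, -0.992, -0.03], [-0.247, -0.001, -0.969]]
ft_force: [-12.5, 0.3, 5.7]
opening: 0.349
grip_force: 55.0
```

Contact at the stop. I'll relax the push, seat the book on the floor and release.

Call:
play_rows --series '[{"slide": [-0.1, 0, 0.05], "rotation": [0, 0, 0]}, {"slide": [-0.05, 0, 0.05], "rotation": [0, 0, 0]}, {"slide": [0, 0, 0], "rotation": [0, 0, 0]}, {"slide": [0, 0, 0], "rotation": [0, 0, 0]}, {"slide": [0, 0, 0], "rotation": [0, 0, 0]}, {"slide": [0, 0, 0], "rotation": [0, 0, 0]}, {"slide": [0, 0, 0], "rotation": [0, 0, 0]}, {"slide": [0, 0, 0], "rotation": [0, 0, 0]}, {"slide": [0, 0, 0], "rotation": [0, 0, 0]}, {"slide": [0, 0, 0], "rotation": [0, 0, 0]}]'

```text
time_s: 36.55
eef_pos: [587.4, -252.7, 123.7]
orientation: [[0.962, 0.124, -0.242], [0.12, -0.992, -0.03], [-0.244, 0.0, -0.97]]
ft_force: [-6.6, 0.1, 4.5]
opening: 0.343
grip_force: 55.0
```

Call:
play_rows --series '[{"slide": [0, 0, 0], "rotation": [0, 0, 0]}, {"slide": [0, 0, 0], "rotation": [0, 0, 0]}, {"slide": [0, 0, 0], "rotation": [0, 0, 0]}, {"slide": [0, 0, 0], "rotation": [0, 0, 0]}, {"slide": [0, 0, 0], "rotation": [0, 0, 0]}, {"slide": [0, 0, 0], "rotation": [0, 0, 0]}, {"slide": [0, 0, 0], "rotation": [0, 0, 0]}, {"slide": [0, 0, 0], "rotation": [0, 0, 0]}, {"slide": [0, 0, 0], "rotation": [0, 0, 0]}, {"slide": [0, 0, 0], "rotation": [0, 0, 0]}]' --jaw 0.3

```text
time_s: 37.38
eef_pos: [588.4, -252.4, 122.6]
orientation: [[0.963, 0.124, -0.24], [0.121, -0.992, -0.03], [-0.242, -0.0, -0.97]]
ft_force: [-0.2, 0.1, 0.1]
opening: 0.647
grip_force: 0.0
```

Call:
play_rows --series '[{"slide": [0, 0, -0.5], "rotation": [0, 0, 0]}, {"slide": [0, 0, -1.0], "rotation": [0, 0, 0]}, {"slide": [0, 0, -2.0], "rotation": [0, 0, 0]}, {"slide": [0, 0, -2.0], "rotation": [0, 0, 0]}, {"slide": [0, 0, -2.5], "rotation": [0, 0, 0]}, {"slide": [0, 0, -2.5], "rotation": [0, 0, 0]}, {"slide": [0, 0, -2.5], "rotation": [0, 0, 0]}, {"slide": [0, 0, -2.0], "rotation": [0, 0, 0]}, {"slide": [0, 0, 0], "rotation": [0, 0, 0]}, {"slide": [0, 0, 0], "rotation": [0, 0, 0]}]'

```text
time_s: 38.22
eef_pos: [624.9, -247.9, 269.8]
orientation: [[0.964, 0.125, -0.237], [0.121, -0.992, -0.031], [-0.239, 0.002, -0.971]]
ft_force: [0.5, -0.6, -1.0]
opening: 0.65
grip_force: 0.0
```

Call:
play_rows --series '[{"slide": [-1, -3.3, -0.5], "rotation": [0, 0, 0]}, {"slide": [-1, -3.3, -0.5], "rotation": [0, 0, 0]}, {"slide": [-1, -3.3, -0.5], "rotation": [0, 0, 0]}, {"slide": [-1, -3.3, -0.5], "rotation": [0, 0, 0]}, {"slide": [-1, -3.3, -0.5], "rotation": [0, 0, 0]}, {"slide": [-1, -3.3, -0.5], "rotation": [0, 0, 0]}, {"slide": [-1, -3.3, -0.5], "rotation": [0, 0, 0]}, {"slide": [-1, -3.3, -0.5], "rotation": [0, 0, 0]}, {"slide": [-1, -3.3, -0.5], "rotation": [0, 0, 0]}, {"slide": [0, 0, 0], "rotation": [0, 0, 0]}]'

```text
time_s: 39.05
eef_pos: [509.3, 42.0, 334.7]
orientation: [[0.962, 0.129, -0.24], [0.126, -0.992, -0.029], [-0.241, -0.002, -0.97]]
ft_force: [0.7, 0.2, -0.1]
opening: 0.647
grip_force: 0.0
```

```bash
python3 - <<'E'
from plan import *
c=arm.grab_frame("top"); d=arm.grab_frame("side")
f=cv2.resize(c["frame"][140:290,350:490],(420,450)); g=cv2.resize(d["frame"][140:290,290:430],(380,407))
o=np.zeros((450,800,3),np.uint8); o[:,:420]=f; o[:407,420:]=g; save(o,"end.png"); print(arm.read_state()["eef_pos"])
E
```

```text
[510.82167342  38.11045443 333.2455513 ]
```

View pics/end.png

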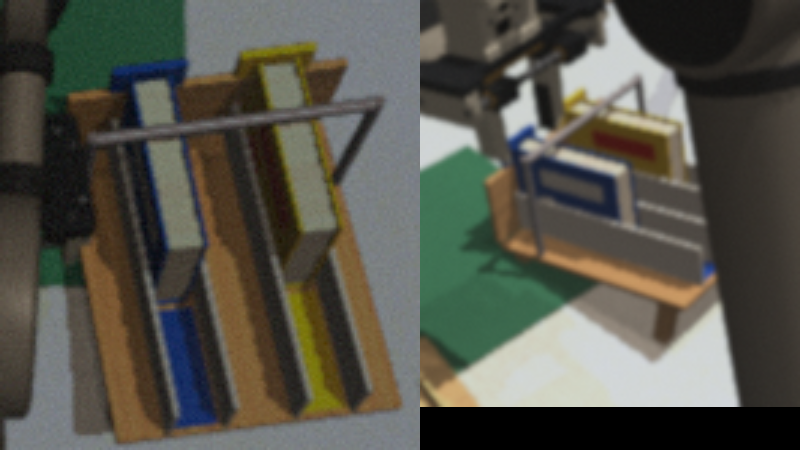

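Both books stand under the bar against the stop, each in its own lane (blue around (165,170), yellow around (295,160)), and the gripper is clear.

```bash
python3 -c "
from rig import arm
print(arm.job_done())"
```

```text
the job is handed in; nothing more can be done
None
```

I put both books in the lanes of their own colour, standing on their spines under the cross bar and against the back stop, and handed the job in at about 39 s; no verdict came back.

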